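# Bring the screw tin round to the front of the parts carousel

## Robot

A 6-joint arm with a two-finger parallel gripper is mounted at the origin on a cart in front of the work surface, level with it; the furniture and walls round the work are solid. World frame = base frame: x ahead of the robot, y to its left, z up, the work surface at z = 0. Lengths are in m, angles in rad, forces in N, time in s.
With the tool pointing down it reaches from about 0.275 to 0.75 m from the base axis. Payload 10.2 kg.
Tool frame: the origin (TCP) lies midway between the tips of the shut fingers; the grasp point (between the pads) lies 19 mm behind it (manip.hold_point_z is the z of the grasp point in the tool frame, in m); z points along the fingers, y is the line along which they close (so a half turn about z gives the same grasp; the last joint's range is limited). The gripper opens to 88 mm and grips with 3 to 60 N. Pads are 18 mm wide; open, the fingers measure 123 mm over their backs; the gripper's body (75 mm by 187 mm) begins 45 mm behind the grasp point.
Start: joints at [-0.965, 0.313, 1.498, -0, 1.331, -0.223], TCP at [0.387, -0.355, 0.239] pointing down, gripper open.
Joint ranges: [-2.94, 2.94], [-0.97, 2.17], [0.19, 2.56], [-1.23, 4.37], [0.02, 3.11], [-2.88, 2.88]. Speed limits (rad/s): [2.39, 2.39, 3.01, 3.14, 3.14, 3.14].

## Interface

Orientations are given as a rotation vector (axis times angle).
In Python, from rig import manip gives the robot as it stands.
- The arm moves only by the shell command python3 -m inch 'ROWS' [FORCE]. ROWS is a JSON list of rows, 1 to 5 of them, each of 7 numbers: a rotation vector rx, ry, rz in rad, then dx, dy, dz in m, then the finger opening in m; each row is the pose to reach, as a shift and turn from the pose commanded when the command began, along the tool's axes at that moment; what a row does not reach only later rows make up. A row lasts 1/12 s, in which the tool goes at most 0.0417 m and 0.125 rad, less where a joint would pass 70% of its speed; a pose out of reach is approached as far as the arm can. The fingers move at their own pace and stop on an object; FORCE is the grip in N (left out, the last holds). Time passes only in rows, so rows that do not move let the fingers close. It prints the time, the measured TCP pose, the force, the opening and the grip force at its end.
- manip.sense(): the state, without advancing time (a new reading comes with each control period).
- manip.read_camera(name): name is "side" or "top" or "wrist"; returns (picture, depth): 420x560x3 uint8, red, green, blue; 420x560 float32, m along the optical axis (not along the pixel's ray), 0 where there is no reading.
- manip.calibration(name): a dict with "K" (3x3 intrinsics, pixels), "origin" and "orientation" of the camera in the world; the wrist camera has in their place "tool_from_camera" (4x4, takes a point from camera to tool coordinates, whose origin is the TCP and whose axes are the flange's). Camera axes: x right, y down, z forward; pixel columns grow to the right and rows downward; lengths in m; the calibration is good to about 2 mm. A picture is of the moment at which its call begins: read the wrist's pose just before it. calibration takes no time and is no camera call.
- manip.close_job(): hands the job in; it is judged then, once.
The state is a dict: "t": time; "qpos": joint angles; "qd": joint speeds; "joint_torque": joint torques, N m; "eef_pos": TCP position; "tcp_rot": TCP orientation; "contact_force": force on the tool from outside, world axes, zero at the start; "moment": the same for the moment, N m; "opening": finger opening in m; "grasp_force": force on a finger pad.
Only numpy, scipy, OpenCV 4.12 (cv2) and the standard library are available. Lean on these libraries where they do the work, as an engineer would, in place of code of your own. Each camera call takes 0.05 s, during which the arm holds its last target. There are 200 camera calls.

## Task

Turn the round parts carousel by pushing its rim, or the upright pegs on it, with a fingertip until the open tin of screws stands right opposite the pointer on the front of the base, and leave it there at rest. Turn it gently, push only the carousel and not the things standing on it, lift nothing, and leave the wrench beside it alone.

Things in the scene. Friction and masses are not known exactly. Their poses are not given: they have to be found in the camera images.
- carousel_base: Fixed dark steel pedestal under the carousel, 75 mm high, foot 136 mm across; origin on the carousel's axis, at table height; z up. From it a pointer arm reaches out under the disc to the base's own -x, the carousel's front: a 40 mm wide tab with a raised metal arrowhead, 128 to 160 mm from the axis, up to 98 mm above the table. Its direction differs by 20 degrees either way, so read it.
- pointer_tip (a point): Tip of the pointer's arrow, 128 mm from the carousel's axis, 94 mm above the table; the tin must stand on the line from here to the axis. The room's wall rises beyond the carousel's left side, about 0.2 m from its axis: a gripper working there can hit the wall, so the right and far sides of the rim are the roomy ones.
- peg0 (a point): Middle of the top of rim peg 0: a dark upright wooden peg, 12 to 14 mm thick (18 mm at its foot), rising 50 mm from the disc's floor to 143 mm above the table, 111 mm from the axis, at the outer end of a rib, midway between two places. The five pegs are alike, 72 degrees apart. Push it sideways, along the rim.
- peg1 (a point): Middle of the top of rim peg 1: a dark upright wooden peg, 12 to 14 mm thick (18 mm at its foot), rising 50 mm from the disc's floor to 143 mm above the table, 111 mm from the axis, at the outer end of a rib, midway between two places. The five pegs are alike, 72 degrees apart. Push it sideways, along the rim.
- peg2 (a point): Middle of the top of rim peg 2: a dark upright wooden peg, 12 to 14 mm thick (18 mm at its foot), rising 50 mm from the disc's floor to 143 mm above the table, 111 mm from the axis, at the outer end of a rib, midway between two places. The five pegs are alike, 72 degrees apart. Push it sideways, along the rim.
- peg3 (a point): Middle of the top of rim peg 3: a dark upright wooden peg, 12 to 14 mm thick (18 mm at its foot), rising 50 mm from the disc's floor to 143 mm above the table, 111 mm from the axis, at the outer end of a rib, midway between two places. The five pegs are alike, 72 degrees apart. Push it sideways, along the rim.
- peg4 (a point): Middle of the top of rim peg 4: a dark upright wooden peg, 12 to 14 mm thick (18 mm at its foot), rising 50 mm from the disc's floor to 143 mm above the table, 111 mm from the axis, at the outer end of a rib, midway between two places. The five pegs are alike, 72 degrees apart. Push it sideways, along the rim.
- screw_tin: The open round metal tin of wood screws, 69 mm across and 38 mm high, loose in one of the five places, its middle about 72 mm from the axis; origin at the middle of its underside. It rides along as the disc turns.
- tape_measure: Pocket tape measure, 40 x 98 x 70 mm, loose in the place that is near the pointer at the start; origin at its underside. Leave it in its place.
- jar: Closed clear glass jar with a steel lid, 58 mm across and 62 mm high, loose in a place of the disc; origin at the middle of its underside.
- bin: Small open square grey plastic bin, 52 x 52 x 36 mm, loose in a place of the disc; origin at the middle of its underside.
- glide: Waisted black rubber machine foot, 60 mm across and 44 mm high, loose in a place of the disc; origin at the middle of its underside.
- carousel (a joint): Angle the carousel has turned since the start, rad: 0 at the start, growing counter-clockwise seen from above; it turns several times round both ways. Its hinge has friction and damping (0.12 N m plus 0.06 N m per rad/s: 1 to 2 N at a peg), so it stays where it is left.
- wrench: Steel combination wrench, 36 x 166 x 9 mm, lying on the table to the right of the carousel; origin at its middle. Leave it alone. A fixed grey drawer cabinet, 150 mm high, stands close to the carousel's right near side; a mitre saw stands farther right. To cross from the right, pass with the fingertips 0.4 m up, on the robot's side of the saw.
- disc_centre (a point): Centre of the carousel: a plywood disc 240 mm across that turns about a vertical axis. The point lies on the axis at the disc's floor, 93 mm above (its underside at 75 mm) the table. An 8 mm lip runs along the edge; five 10 mm high radial ribs part the floor into five places. A turned wooden post, 44 mm wide at its foot, stands at the centre, up to 160 mm above the table.
Things that resemble listed ones, but are neither listed nor needed, are in the scene too. Leave any green look-alike of the screw_tin alone.

How it is judged:
On the way:
1. the carousel has been turned well away from its starting position ((value of joint carousel above 0.5 rad or value of joint carousel below -0.5 rad)), for 0.1 s.
At the end, for the whole second after the job is handed in: The tin of screws stands opposite the pointer: its middle within 12 mm of the pointer's line, on the pointer's side of the axis; the carousel is at rest; all five things still stand on the disc in their places (y of screw_tin in the frame of carousel_base between -0.012 and 0.012 m and x of screw_tin in the frame of carousel_base below -0.05 m and velocity of joint carousel between -0.03 and 0.03 rad/s and z of tape_measure in the frame of carousel_base between 0.088 and 0.1 m and horizontal distance between each of tape_measure, screw_tin, jar, bin, glide and carousel_base below 0.1 m and z of screw_tin in the frame of carousel_base between 0.088 and 0.1 m and z of jar in the frame of carousel_base between 0.088 and 0.1 m and z of bin in the frame of carousel_base between 0.088 and 0.1 m and z of glide in the frame of carousel_base between 0.088 and 0.1 m); the robot touches nothing.
It fails at once if the robot touches a thing standing on the carousel instead of the carousel (contact force between any of the fingers, the arm and tape_measure above 1 N or contact force between any of the fingers, the arm and screw_tin above 1 N or contact force between any of the fingers, the arm and jar above 1 N or contact force between any of the fingers, the arm and bin above 1 N or contact force between any of the fingers, the arm and glide above 1 N).
It fails at once if a thing on the carousel is lifted or tipped (height (world z) of any of tape_measure, screw_tin, jar, bin, glide above 0.115 m or angle between any of tape_measure, screw_tin, jar, bin, glide's own z axis and vertical above 0.5 rad).
It fails at once if the carousel is spun instead of turned gently (velocity of joint carousel above 3 rad/s or velocity of joint carousel below -3 rad/s).
It fails at once if the wrench beside the carousel is shoved away (distance of wrench from where it was at the start of the episode above 0.03 m).
It also fails if it takes over 72 s, if anything falls off the work surface, if the arm or the gripper's body presses on something with over 40 N, if the wrist force passes 120 N, or if a joint passes its speed limit or range.

## Working session

There is one attempt and no reset: what is moved stays moved. The work goes in short steps, Python scripts to look and compute and a shell command to move; the robot and the scene stay as the last step left them, time stands still between calls to the robot, and variables do not carry over. Pictures are saved under pics/ and viewed, at most 10 in all, crops included, and the job is handed in when it is done.

```bash
ls; mkdir -p pics
python3 - <<'E'
from rig import manip
import cv2
s=manip.sense();print({k:s[k] for k in('t','eef_pos','tcp_rot','opening')})
for n in('top','side'):
    im,d=manip.read_camera(n);cv2.imwrite(f'pics/{n}0.png',im[:,:,::-1])
    c=manip.calibration(n);print(n,c)
E
```

```text
pics
{'t': 0.0, 'eef_pos': array([ 0.38685243, -0.35457151,  0.23817628]), 'tcp_rot': array([-2.87455396e+00, -1.26444034e+00,  3.31256956e-04]), 'opening': 0.08805181930418612}
top {'K': array([[407.65406238,   0.        , 278.83128548],
       [  0.        , 407.65406238, 209.86088823],
       [  0.        ,   0.        ,   1.        ]]), 'origin': array([ 0.24441428, -0.02109685,  1.32426547]), 'orientation': array([-2.17047773,  2.15539393, -0.15532264])}
side {'K': array([[410.10861888,   0.        , 275.5689216 ],
       [  0.        , 410.10861888, 210.81039236],
       [  0.        ,   0.        ,   1.        ]]), 'origin': array([ 0.78565686, -0.82625527,  0.72853645]), 'orientation': array([-2.1446741 , -0.4417335 ,  0.24817088])}
```

View pics/top0.png

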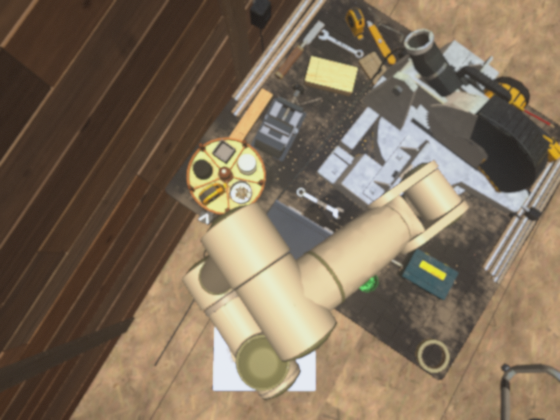

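View pics/side0.png

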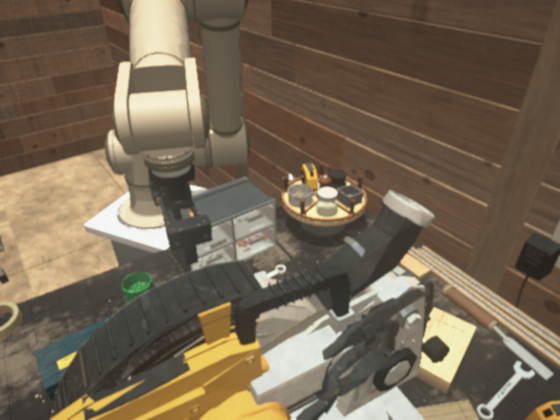

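Top view: the carousel is centred near (226,175), with the screw tin at (241,192), the tape at (213,194) and the pointer near (205,218). Candidates for the tin are the metal one with screws on the disc at (241,192) and the green look-alike at (368,284) on the table. The first fits the description. I'll confirm it in a crop.

```bash
cat > h.py <<'E'
import numpy as np,cv2
from scipy.spatial.transform import Rotation as R
from rig import manip
def ray(n,px,z):
    c=manip.calibration(n)
    if 'origin' in c: o=c['origin'];Rm=R.from_rotvec(c['orientation']).as_matrix()
    else:
        s=manip.sense();T=np.eye(4);T[:3,:3]=R.from_rotvec(s['tcp_rot']).as_matrix();T[:3,3]=s['eef_pos'];T=T@c['tool_from_camera'];o=T[:3,3];Rm=T[:3,:3]
    d=(np.c_[np.atleast_2d(px),np.ones(len(np.atleast_2d(px)))]@np.linalg.inv(c['K']).T)@Rm.T
    return o+d*((z-o[2])/d[:,2])[:,None]
def proj(n,P):
    c=manip.calibration(n);Rm=R.from_rotvec(c['orientation']).as_matrix()
    p=(np.atleast_2d(P)-c['origin'])@Rm@c['K'].T;return p[:,:2]/p[:,2:]
E
python3 - <<'E'
from h import *
im=cv2.imread('pics/top0.png')
cv2.imwrite('pics/crop1.png',cv2.resize(im[125:235,170:280],None,fx=5.4,fy=5.4,interpolation=cv2.INTER_CUBIC))
hsv=cv2.cvtColor(im,cv2.COLOR_BGR2HSV)
print(ray('top',[226,174],.16),ray('top',[226,176],.093),ray('top',[241,192],.12),ray('top',[[185,175],[267,175],[323,203]],.1))
im=cv2.imread('pics/side0.png')
print(ray('side',[325,200],.1), manip.calibration('wrist'))
E
```

```text
[[0.49751386 0.11489348 0.16      ]] [[0.50581618 0.12257926 0.093     ]] [[0.45175062 0.07356774 0.12      ]] [[ 0.50626129  0.24662199  0.1       ]
 [ 0.50862802 -0.0033769   0.1       ]
 [ 0.42347397 -0.17439251  0.1       ]]
[[0.52174754 0.09854907 0.1       ]] {'K': array([[348.32519899,   0.        , 276.95805263],
       [  0.        , 348.32519899, 206.58729645],
       [  0.        ,   0.        ,   1.        ]]), 'tool_from_camera': array([[ 2.07360636e-04, -9.50398451e-01, -3.11034951e-01,
         8.16847139e-02],
       [ 9.99999476e-01,  5.08927784e-04, -8.88400641e-04,
        -9.83537425e-04],
       [ 1.00262892e-03, -3.11034603e-01,  9.50398059e-01,
        -1.45631745e-01],
       [ 0.00000000e+00,  0.00000000e+00,  0.00000000e+00,
         1.00000000e+00]])}
```

View pics/crop1.png

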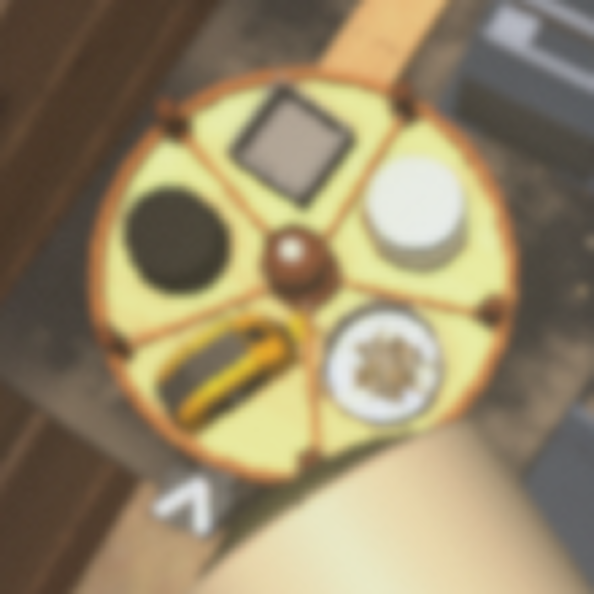

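The crop confirms it: the tin with screws is at crop (384,363), the pegs at (173,120), (405,103), (493,312), (308,462), (120,343), and the pointer tip near (203,483). Next I'll measure the geometry.

Run:
```python
from h import *
im=cv2.imread('pics/top0.png')
f=lambda p:np.array(p)/5.4+[170-.41,125-.41]
hsv=cv2.cvtColor(im,cv2.COLOR_BGR2HSV)
m=((hsv[...,0]>22)&(hsv[...,0]<35)&(hsv[...,1]>60)&(hsv[...,2]>150)).astype(np.uint8)
m[:125]=0;m[235:]=0;m[:,:170]=0;m[:,280:]=0
pts=np.argwhere(m)[:,::-1]; h=cv2.convexHull(pts.astype(np.float32))[:,0]
W=ray('top',h,.093)[:,:2];(c,r)=cv2.minEnclosingCircle(W.astype(np.float32));print('disc floor',c,r)
P=ray('top',f([[173,120],[405,103],[493,312],[308,462],[120,343]]),.143)[:,:2]
pc=P.mean(0);print('pegs',P.round(3),'mean',pc,np.hypot(*(P-pc).T))
print('post',ray('top',f([293,255]),.155))
ang=lambda p,c:np.degrees(np.arctan2(p[1]-c[1],p[0]-c[0]))
t=ray('top',f([384,363]),.131)[0,:2];q=ray('top',f([203,483]),.096)[0,:2]
for c0 in (pc,np.array(c)):
    print('peg ang',[round(ang(p,c0),1) for p in P],'tin',ang(t,c0),np.hypot(*(t-c0)),'ptr',ang(q,c0),np.hypot(*(q-c0)))
_,d=manip.read_camera('top')
C=manip.calibration('top');Rm=R.from_rotvec(C['orientation']).as_matrix()
v,u=np.mgrid[:420,:560];X=(np.stack([u,v,np.ones_like(u)],-1)@np.linalg.inv(C['K']).T)*d[...,None]@Rm.T+C['origin']
X=X[d>0]
print('heights rows x .75..0.2, cols y .25..-.5')
for x in np.arange(.8,.15,-.05):
    print(round(x,2),[int(100*X[(abs(X[:,0]-x)<.025)&(abs(X[:,1]-y)<.025)][:,2].max(initial=-1)) for y in np.arange(.25,-.55,-.05)])
```

```text
disc floor (0.4752320349216461, 0.12016251683235168) 0.14519630372524261
pegs [[0.583 0.191]
 [0.594 0.064]
 [0.477 0.014]
 [0.394 0.113]
 [0.458 0.216]] mean [0.50114349 0.11940882] [0.10865141 0.10820677 0.1083332  0.1075592  0.10570471]
post [[0.50505512 0.12189147 0.155     ]]
peg ang [np.float64(41.2), np.float64(-31.0), np.float64(-102.8), np.float64(-176.4), np.float64(114.0)] tin -137.91685936748402 0.06835374042704552 ptr 153.37732458533196 0.12722033734301585
peg ang [np.float64(33.3), np.float64(-25.5), np.float64(-89.0), np.float64(-174.7), np.float64(100.1)] tin -118.05736759484114 0.05276617093779111 ptr 147.35752842768593 0.104293457236116
heights rows x .75..0.2, cols y .25..-.5
0.8 [-100, 54, 12, 1, 2, 2, 4, 4, 0, 4, 4, 11, 43, 44, -100, -100]
0.75 [61, 59, 0, 2, 2, 3, 4, 4, 1, 0, 7, 28, 45, 45, 40, 33]
0.7 [69, 0, 0, 2, 2, 6, 6, 6, 0, 3, 7, 32, 40, 42, 40, 41]
0.65 [72, 0, 10, 10, 6, 6, 6, 6, 1, 2, 7, 7, 10, 29, 36, 41]
0.6 [0, 14, 13, 13, 14, 6, 6, 0, 1, 5, 7, 10, 10, 15, 22, 41]
0.55 [10, 14, 13, 15, 16, 10, 0, 1, 3, 4, 10, 10, 12, 22, 22, 10]
0.5 [10, 14, 16, 16, 15, 14, 1, 1, 0, 8, 11, 11, 18, 22, -100, -100]
0.45 [14, 16, 16, 13, 13, 10, 1, 1, 1, 1, 11, 53, 53, 18, -100, -100]
0.4 [0, 15, 15, 14, 13, 15, 16, 16, 0, 1, 55, 54, 53, 52, -100, 0]
0.35 [-100, 10, 9, -100, 67, 66, 15, 16, 54, 57, 57, 55, 54, 53, -100, 0]
0.3 [-100, -100, -100, 67, 68, 68, 65, 60, 61, 60, 58, 56, 54, 51, 4, 4]
0.25 [-100, 27, 42, 66, 68, 68, 67, 64, 63, 61, 58, 54, -100, 2, 4, 5]
0.2 [-100, 27, 41, 53, 67, 67, 67, 66, 64, 60, -100, 2, 4, 0, 4, 4]
```

```bash
python3 -m inch '[[0,0,0,0,0,-0.04,0],[0,0,0,0,0,-0.08,0],[0,0,0,0,0,-0.12,0],[0,0,0,0,0,-0.162,0],[0,0,0,0,0,-0.162,0]]' && python3 -m inch '[[0,0,0,0.03,-0.01,0,0],[0,0,0,0.065,-0.02,0,0],[0,0,0,0.1,-0.03,0,0],[0,0,0,0.135,-0.037,0,0],[0,0,0,0.16,-0.043,0,0]]' && python3 -m inch '[[0,0,0,0.03,-0.01,0,0],[0,0,0,0.065,-0.02,0,0],[0,0,0,0.1,-0.03,0,0],[0,0,0,0.135,-0.037,0,0],[0,0,0,0.16,-0.043,0,0]]'
```

```text
t: 0.57
eef_pos: [0.3875, -0.3554, 0.4083]
tcp_rot: [2.864, 1.26, 0.004]
contact_force: [-0.6, 0.3, -0.4]
opening: 0.0568
grasp_force: 0.0
t: 0.98
eef_pos: [0.4643, -0.2055, 0.4005]
tcp_rot: [-2.875, -1.266, -0.0]
contact_force: [-0.2, -0.1, -0.9]
opening: 0.0234
grasp_force: 0.0
t: 1.4
eef_pos: [0.5407, -0.0582, 0.4002]
tcp_rot: [-2.874, -1.267, 0.0]
contact_force: [0.1, -0.3, -0.9]
opening: 0.0005
grasp_force: 0.0
```

```bash
python3 -m inch '[[0,0,-0.1,0.03,-0.01,0,0],[0,0,-0.2,0.065,-0.02,0,0],[0,0,-0.3,0.1,-0.03,0,0],[0,0,-0.4,0.13,-0.037,0,0],[0,0,-0.46,0.16,-0.043,0,0]]'
cat >> h.py <<'E'
def delta(xyz,yaw):
    """tool-axes shift and turn to put TCP at xyz with closing line at yaw (deg, mod 180)"""
    s=manip.sense();Rm=R.from_rotvec(s['tcp_rot']).as_matrix()
    y=np.degrees(np.arctan2(Rm[1,1],Rm[0,1]));e=(yaw-y+90)%180-90
    return (Rm.T@(np.array(xyz)-s['eef_pos'])).round(4),'rz',round(-np.radians(e),3),'yaw now',round(y,1)
E
python3 - <<'E'
from h import *
im,d=manip.read_camera('wrist');cv2.imwrite('pics/w1.png',im[:,:,::-1])
im,d=manip.read_camera('top');cv2.imwrite('pics/top1.png',im[:,:,::-1])
print(delta([.615,.0865,.118],-16),manip.sense()['qpos'])
E
```

```text
t: 1.82
eef_pos: [0.6167, 0.0881, 0.4003]
tcp_rot: [-2.506, -1.894, 0.001]
contact_force: [0.2, -1.3, 0.2]
opening: 0.0004
grasp_force: 0.0
(array([-0.0036, -0.0008,  0.2807]), 'rz', np.float64(0.003), 'yaw now', np.float64(-15.8)) [-4.37628091e-02  5.23417882e-01  7.85891175e-01  6.94910398e-04
  1.83466822e+00  2.32532839e-01]
```

View pics/w1.png

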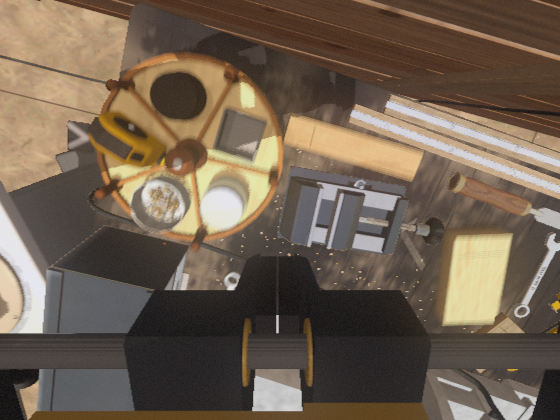

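The wrist view shows the carousel: post near (185,155), tin (162,202), jar (225,205), bin (240,133), tape (125,138), pointer chevron (78,135). I'll check the measurements against this second view.

Run:
```python
from h import *
s=manip.sense();T=np.eye(4);T[:3,:3]=R.from_rotvec(s['tcp_rot']).as_matrix();T[:3,3]=s['eef_pos']
c=manip.calibration('wrist');T=T@c['tool_from_camera']
def pj(P):
    p=(np.array(P)-T[:3,3])@T[:3,:3]@c['K'].T;return (p[:,:2]/p[:,2:]).round(0)
C=np.array([.502,.119])
pg=[[*(C+.111*np.array([np.cos(a),np.sin(a)])),.143] for a in np.radians([41.2,-30.8,-102.8,-174.8,113.2])]
print('pegs',pj(pg).tolist(),'post',pj([[*C,.16]]),'ptr',pj([[.388,.176,.094]]))
im=cv2.imread('pics/w1.png')[40:260,60:300];cv2.imwrite('pics/w1c.png',cv2.resize(im,None,fx=2.7,fy=2.7,interpolation=cv2.INTER_CUBIC))
im,d=manip.read_camera('wrist')
print('tcp ground pixel',pj([s['eef_pos'],[*s['eef_pos'][:2],.118]]))
```

```text
pegs [[224.0, 85.0], [268.0, 193.0], [189.0, 255.0], [94.0, 202.0], [106.0, 92.0]] post [[172. 172.]] ptr [[ 88. 143.]]
tcp ground pixel [[278. 276.]
 [278. 163.]]
```

View pics/w1c.png

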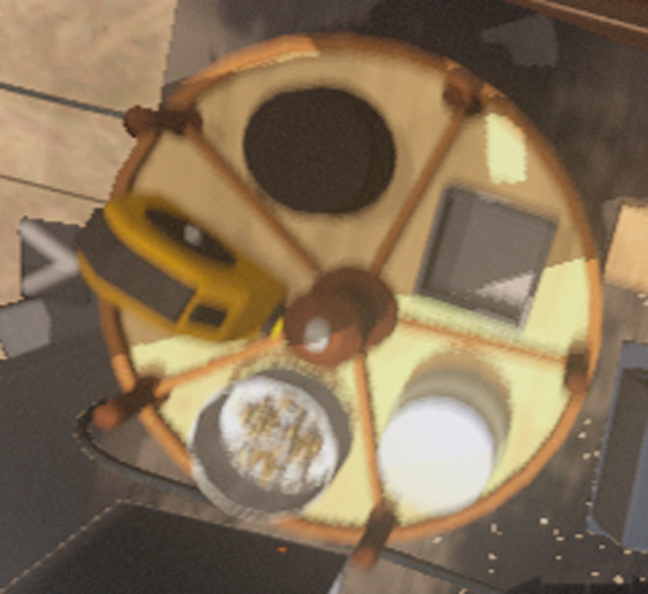

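Run:
```python
from h import *
s=manip.sense();print(s['eef_pos'],abs(s['qd']).max())
im,d=manip.read_camera('wrist');cv2.imwrite('pics/w2.png',im[:,:,::-1])
a=cv2.cvtColor(cv2.imread('pics/w1.png'),6).astype(np.float32)[40:260,60:300];b=cv2.cvtColor(im,7).astype(np.float32)[40:260,60:300]
sh=cv2.phaseCorrelate(a,b)[0];print('shift since w1',sh)
f=lambda p:np.array(p)/2.7+[60,40]+np.array(sh)
P=ray('wrist',f([[462,90],[576,368],[372,545],[105,412],[140,120]]),.143)[:,:2];m=P.mean(0)
ang=lambda p:np.degrees(np.arctan2(*(p-m)[::-1])).round(1)
print(P.round(3),m,np.hypot(*(P-m).T),[ang(p) for p in P])
q=ray('wrist',f([[80,265]]),.096)[0,:2];t=ray('wrist',f([[272,436]]),.131)[0,:2]
print('ptr',q,ang(q),np.hypot(*(q-m)),'tin',t,ang(t),np.hypot(*(t-m)))
```

```text
[0.61677043 0.08762357 0.39918991] 0.048969656337581706
shift since w1 (-0.21387341284345496, 1.4967507466309087)
[[0.595 0.197]
 [0.607 0.075]
 [0.492 0.02 ]
 [0.4   0.114]
 [0.466 0.222]] [0.51207973 0.12557508] [0.10961748 0.10770591 0.10751097 0.11286908 0.10705825] [np.float64(40.6), np.float64(-28.1), np.float64(-100.9), np.float64(-174.0), np.float64(115.2)]
ptr [0.39175215 0.17731495] 156.7 0.13097991947468096 tin [0.46199415 0.08016407] -137.8 0.06760713665636552
```

Run:
```python
from h import *
for n in('wrist','top','side'):
    c=manip.calibration(n)
    if n=='wrist':
        s=manip.sense();T=np.eye(4);T[:3,:3]=R.from_rotvec(s['tcp_rot']).as_matrix();T[:3,3]=s['eef_pos'];T=T@c['tool_from_camera'];o=T[:3,3];Rm=T[:3,:3]
    else: o=c['origin'];Rm=R.from_rotvec(c['orientation']).as_matrix()
    im,d=manip.read_camera(n)
    v,u=np.mgrid[:420,:560];X=(np.stack([u,v,np.ones_like(u)],-1)@np.linalg.inv(c['K']).T)*d[...,None]@Rm.T+o
    reg=(d>0)&(abs(X[...,0]-.505)<.15)&(abs(X[...,1]-.12)<.15)
    fl=reg&(X[...,2]>.085)&(X[...,2]<.11)&(np.hypot(X[...,0]-.505,X[...,1]-.12)<.135)
    (ce,r)=cv2.minEnclosingCircle(X[fl][:,:2].astype(np.float32));print(n,'disc',np.round(ce,4),round(r,4),'floor z',np.median(X[fl][:,2]))
    hi=reg&(X[...,2]>.128)&(X[...,2]<.175)
    k,l=cv2.connectedComponents(hi.astype(np.uint8))
    for i in range(1,k):
        Q=X[l==i]
        if len(Q)>3: print('  ',len(Q),Q.mean(0).round(4),'top',Q[:,2].max().round(3))
```

```text
wrist disc [0.4998 0.1263] 0.1278 floor z 0.09393718758128422
   123 [0.5912 0.1963 0.1409] top 0.144
   1897 [0.5244 0.1937 0.1366] top 0.14
   156 [0.4653 0.2243 0.1389] top 0.144
   88 [0.5888 0.1526 0.1289] top 0.131
   2273 [0.4528 0.1642 0.1514] top 0.164
   46 [0.559  0.1437 0.1288] top 0.13
   39 [0.6065 0.1265 0.1288] top 0.131
   42 [0.55   0.1231 0.1289] top 0.131
   21 [0.5957 0.1111 0.1288] top 0.13
   791 [0.5099 0.1242 0.154 ] top 0.161
   17 [0.5635 0.1115 0.1289] top 0.13
   20 [0.5874 0.0995 0.1288] top 0.129
   17 [0.5766 0.102  0.1289] top 0.13
   103 [0.6035 0.0678 0.1399] top 0.143
   295 [0.4523 0.0751 0.1302] top 0.133
   1639 [0.5387 0.0602 0.1517] top 0.158
   129 [0.3995 0.1134 0.1385] top 0.144
   105 [0.4849 0.0166 0.1388] top 0.143
   1370 [ 0.3829 -0.0118  0.1451] top 0.157
top disc [0.5072 0.0896] 0.1139 floor z 0.09507806389411433
   17 [0.6025 0.0672 0.1396] top 0.145
   267 [0.5338 0.0572 0.1519] top 0.16
   17 [0.4827 0.0151 0.1404] top 0.144
   10 [0.4852 0.0747 0.1319] top 0.134
   8 [0.4517 0.0435 0.1306] top 0.135
   4 [0.4307 0.0532 0.1297] top 0.131
   183 [ 0.3786 -0.0151  0.1503] top 0.161
side disc [0.5005 0.1221] 0.1294 floor z 0.09864233741096085
   930 [0.5088 0.1113 0.1464] top 0.166
   24 [0.4659 0.2205 0.1373] top 0.144
   25 [0.3993 0.1084 0.1374] top 0.144
   27 [0.593  0.1909 0.1376] top 0.147
   95 [0.4567 0.0711 0.131 ] top 0.134
   70 [0.5806 0.1271 0.13  ] top 0.134
   99 [ 0.3755 -0.0147  0.1517] top 0.158
   6 [ 0.4163 -0.0274  0.1576] top 0.159
   31 [0.4858 0.0102 0.1384] top 0.145
   32 [0.605  0.0614 0.1377] top 0.145
```

```bash
python3 -c "
from h import *
print(delta([.623,.091,.118],-15))"
```

```text
(array([0.0076, 0.005 , 0.283 ]), 'rz', np.float64(-0.022), 'yaw now', np.float64(-16.3))
```

```bash
python3 -m inch '[[0,0,-0.02,0.008,0.005,0.03,0],[0,0,-0.02,0.008,0.005,0.07,0],[0,0,-0.02,0.008,0.005,0.11,0],[0,0,-0.02,0.008,0.005,0.15,0],[0,0,-0.02,0.008,0.005,0.18,0]]' && python3 -m inch '[[0,0,0,0,0,0.01,0],[0,0,0,0,0,0.02,0],[0,0,0,0,0,0.03,0],[0,0,0,0,0,0.033,0],[0,0,0,0,0,0.033,0]]'
python3 - <<'E'
from h import *
im,d=manip.read_camera('wrist');cv2.imwrite('pics/w3.png',im[:,:,::-1])
print(delta([.623,.091,.118],-15))
E
```

```text
t: 2.58
eef_pos: [0.622, 0.0914, 0.2179]
tcp_rot: [-2.493, -1.909, 0.003]
contact_force: [0.9, -1.0, 0.3]
opening: 0.0004
grasp_force: 0.0
t: 3.0
eef_pos: [0.6236, 0.0923, 0.1883]
tcp_rot: [2.492, 1.912, 0.001]
contact_force: [-0.0, 0.7, -0.2]
opening: 0.0004
grasp_force: 0.0
(array([-0.0015, -0.0004,  0.0708]), 'rz', np.float64(-0.0), 'yaw now', np.float64(-15.0))
```

View pics/w3.png

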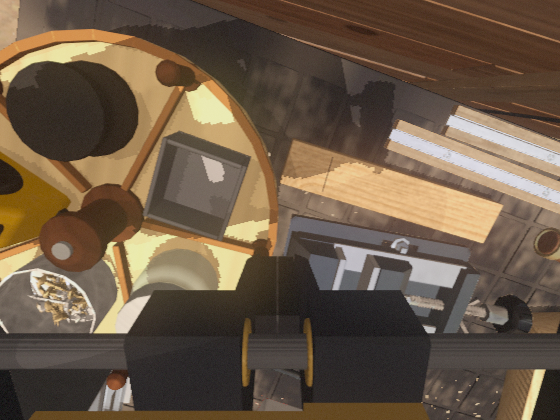

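The finger hides the far-right peg partly, with its foot near (262,245). I'll check the descent column numerically.

Run:
```python
from h import *
s=manip.sense();T=np.eye(4);T[:3,:3]=R.from_rotvec(s['tcp_rot']).as_matrix();T[:3,3]=s['eef_pos']
c=manip.calibration('wrist');T=T@c['tool_from_camera']
def pj(P):
    p=(np.array(P)-T[:3,3])@T[:3,:3]@c['K'].T;return (p[:,:2]/p[:,2:]).round(0).tolist()
print(pj([s['eef_pos'],[.623,.091,.118],[.623,.091,.093],[.603,.066,.143],[.603,.066,.093]]))
```

```text
[[278.0, 276.0], [277.0, 225.0], [277.0, 213.0], [257.0, 283.0], [260.0, 249.0]]
```

```bash
python3 -m inch '[[0,0,0,-0.001,0,0.015,0],[0,0,0,-0.001,0,0.035,0],[0,0,0,-0.001,0,0.055,0],[0,0,0,-0.001,0,0.07,0],[0,0,0,-0.001,0,0.07,0]]' && python3 -m inch '[[0,0,0.03,-0.0035,-0.0001,0,0],[0,0,0.06,-0.0071,-0.0002,0,0],[0,0,0.09,-0.0106,-0.0005,0,0],[0,0,0.12,-0.0141,-0.0008,0,0],[0,0,0.15,-0.0176,-0.0013,0,0]]'
```

```text
t: 3.47
eef_pos: [0.6222, 0.0915, 0.1158]
tcp_rot: [-2.491, -1.911, 0.004]
contact_force: [-0.3, 0.2, -0.4]
opening: 0.0003
grasp_force: 0.0
t: 3.88
eef_pos: [0.6176, 0.0745, 0.1187]
tcp_rot: [2.631, 1.715, 0.003]
contact_force: [1.2, 0.8, 1.6]
opening: 0.0005
grasp_force: 0.7
```

```bash
python3 -m inch '[[0,0,0.03,-0.0035,-0.0001,0,0],[0,0,0.07,-0.0083,-0.0003,0,0],[0,0,0.12,-0.0141,-0.0008,0,0],[0,0,0.17,-0.02,-0.0017,0,0],[0,0,0.2,-0.0234,-0.0024,0,0]]' && python3 -m inch '[[0,0,0.03,-0.0035,-0.0001,0,0],[0,0,0.07,-0.0083,-0.0003,0,0],[0,0,0.12,-0.0141,-0.0008,0,0],[0,0,0.17,-0.02,-0.0017,0,0],[0,0,0.2,-0.0234,-0.0024,0,0]]'
python3 - <<'E'
from h import *
s=manip.sense();C=np.array([.509,.1215]);v=s['eef_pos'][:2]-C;print(np.hypot(*v),np.degrees(np.arctan2(v[1],v[0])),delta([0,0,0],0)[3:])
im,d=manip.read_camera('side');cv2.imwrite('pics/s2.png',cv2.resize(im[120:270,240:440,::-1],None,fx=3.5,fy=3.5))
E
```

```text
t: 4.3
eef_pos: [0.6055, 0.0538, 0.118]
tcp_rot: [2.79, 1.443, 0.001]
contact_force: [1.3, 0.5, 1.0]
opening: 0.0002
grasp_force: 0.7
t: 4.72
eef_pos: [0.59, 0.0362, 0.1178]
tcp_rot: [2.92, 1.158, 0.0]
contact_force: [1.5, 0.3, -0.0]
opening: 0.0003
grasp_force: 0.7
0.11764085924406711 -46.50026241490262 ('yaw now', np.float64(-46.7))
```

View pics/s2.png

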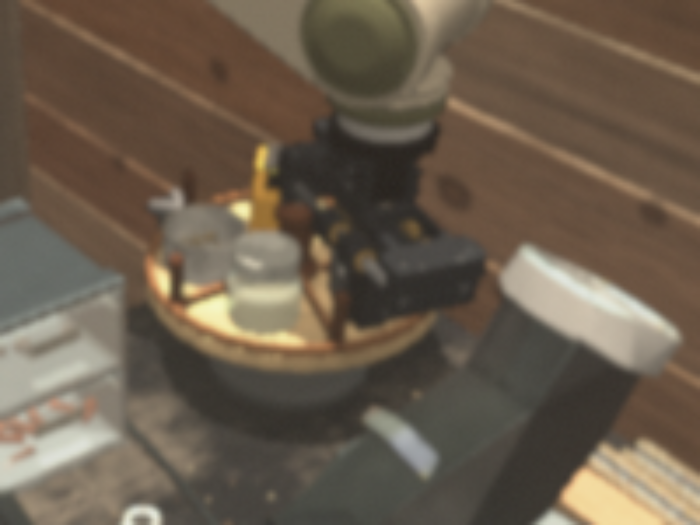

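The side crop shows the finger behind the peg (about (338,310)) and all the things upright. The disc is turning, so I'll continue.

```bash
python3 -m inch '[[0,0,0.03,-0.0035,-0.0001,0,0],[0,0,0.07,-0.0083,-0.0003,0,0],[0,0,0.12,-0.0141,-0.0008,0,0],[0,0,0.17,-0.02,-0.0017,0,0],[0,0,0.2,-0.0234,-0.0024,0,0]]' && python3 -m inch '[[0,0,0.03,-0.0035,-0.0001,0,0],[0,0,0.07,-0.0083,-0.0003,0,0],[0,0,0.12,-0.0141,-0.0008,0,0],[0,0,0.17,-0.02,-0.0017,0,0],[0,0,0.2,-0.0234,-0.0024,0,0]]' && python3 -m inch '[[0,0,0.03,-0.0035,-0.0001,0,0],[0,0,0.07,-0.0083,-0.0003,0,0],[0,0,0.12,-0.0141,-0.0008,0,0],[0,0,0.17,-0.02,-0.0017,0,0],[0,0,0.2,-0.0234,-0.0024,0,0]]'
python3 - <<'E'
from h import *
s=manip.sense();C=np.array([.509,.1215]);v=s['eef_pos'][:2]-C;print(np.hypot(*v),np.degrees(np.arctan2(v[1],v[0])),delta([0,0,0],0)[3:])
for n in('side','top'):
    c=manip.calibration(n);o=c['origin'];Rm=R.from_rotvec(c['orientation']).as_matrix()
    im,d=manip.read_camera(n)
    v,u=np.mgrid[:420,:560];X=(np.stack([u,v,np.ones_like(u)],-1)@np.linalg.inv(c['K']).T)*d[...,None]@Rm.T+o
    r=np.hypot(X[...,0]-C[0],X[...,1]-C[1])
    hi=(d>0)&(r<.125)&(X[...,2]>.125)&(X[...,2]<.147)
    k,l=cv2.connectedComponents(hi.astype(np.uint8))
    for i in range(1,k):
        Q=X[l==i].mean(0);w=Q[:2]-C
        if (l==i).sum()>3: print(n,(l==i).sum(),Q.round(3),np.hypot(*w).round(3),np.degrees(np.arctan2(w[1],w[0])).round(1))
E
```

```text
t: 5.18
eef_pos: [0.5714, 0.022, 0.1178]
tcp_rot: [3.021, 0.863, 0.0]
contact_force: [1.3, -0.4, 0.5]
opening: 0.0001
grasp_force: 0.7
t: 5.6
eef_pos: [0.5502, 0.0116, 0.1178]
tcp_rot: [3.092, 0.557, 0.0]
contact_force: [1.7, -1.4, -0.0]
opening: 0.0005
grasp_force: 1.0
t: 6.02
eef_pos: [0.5274, 0.0058, 0.1178]
tcp_rot: [3.132, 0.245, 0.0]
contact_force: [2.4, -0.5, 0.2]
opening: 0.0007
grasp_force: 0.7
0.11719983836453722 -80.96103419476383 ('yaw now', np.float64(-81.0))
side 52 [0.531 0.195 0.135] 0.077 73.1
side 59 [0.423 0.155 0.13 ] 0.093 158.6
side 29 [0.574 0.209 0.136] 0.109 53.6
side 29 [0.406 0.083 0.137] 0.11 -159.5
side 212 [0.579 0.138 0.137] 0.072 12.9
side 32 [0.452 0.043 0.135] 0.097 -125.8
side 81 [0.564 0.064 0.129] 0.08 -46.5
side 38 [0.615 0.085 0.136] 0.112 -18.9
top 255 [0.575 0.145 0.136] 0.07 19.7
top 18 [0.571 0.212 0.139] 0.11 55.8
top 5 [0.515 0.229 0.144] 0.108 86.6
top 78 [0.497 0.179 0.137] 0.059 101.7
top 5 [0.47  0.134 0.128] 0.041 162.5
top 15 [0.452 0.174 0.129] 0.078 137.7
top 20 [0.441 0.212 0.139] 0.113 126.7
top 6 [0.421 0.172 0.131] 0.102 150.4
```

```bash
python3 -m inch '[[0,0,0.03,-0.0035,-0.0001,0,0],[0,0,0.06,-0.0071,-0.0002,0,0],[0,0,0.09,-0.0106,-0.0005,0,0],[0,0,0.11,-0.013,-0.0007,0,0],[0,0,0.12,-0.0141,-0.0008,0,0]]' && python3 -m inch '[[0,0,0,0.002,0,0,0],[0,0,0,0.008,0,0,0],[0,0,0,0.015,0,0,0],[0,0,0,0.015,0,-0.02,0],[0,0,0,0.015,0,-0.05,0]]' && python3 -m inch '[[0,0,0,0,0,-0.04,0],[0,0,0,0,0,-0.08,0],[0,0,0,0,0,-0.12,0],[0,0,0,0,0,-0.16,0],[0,0,0,0,0,-0.2,0]]' && python3 -m inch '[[0,0,0,0.03,0,0,0],[0,0,0,0.07,0,0,0],[0,0,0,0.1,0,0,0],[0,0,0,0.1,0,0,0],[0,0,0,0.1,0,0,0]]'
python3 - <<'E'
from h import *
im,d=manip.read_camera('wrist')
im,d=manip.read_camera('wrist');cv2.imwrite('pics/w4.png',im[:,:,::-1])
im,d=manip.read_camera('top');cv2.imwrite('pics/top4.png',im[:,:,::-1])
s=manip.sense();print(s['eef_pos'],s['qd'].round(3))
E
```

```text
t: 6.53
eef_pos: [0.5137, 0.0045, 0.1178]
tcp_rot: [3.141, 0.061, 0.0]
contact_force: [2.2, -0.8, -0.2]
opening: 0.0006
grasp_force: 0.7
t: 6.95
eef_pos: [0.5283, 0.0053, 0.1661]
tcp_rot: [-3.14, -0.062, 0.008]
contact_force: [0.1, -0.3, 0.4]
opening: 0.0003
grasp_force: 0.0
t: 7.37
eef_pos: [0.5287, 0.0052, 0.37]
tcp_rot: [3.141, 0.062, 0.001]
contact_force: [0.2, 0.2, 0.4]
opening: 0.0002
grasp_force: 0.0
t: 7.78
eef_pos: [0.6297, 0.009, 0.3656]
tcp_rot: [-3.14, -0.062, 0.004]
contact_force: [-1.1, 0.2, -1.1]
opening: 0.0004
grasp_force: 0.0
[0.62797659 0.00907163 0.36860073] [-0.002 -0.018  0.006 -0.001 -0.001  0.002]
```

View pics/w4.png

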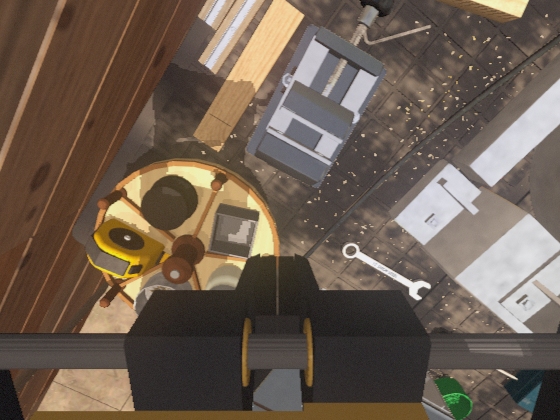

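The tin is partly hidden behind the gripper, near (165,290). The other things stand upright, and the wrench at (385,270) is untouched. I'll move back for a clear view.

```bash
python3 -m inch '[[0,0,0,-0.03,0,0,0],[0,0,0,-0.07,0,-0.01,0],[0,0,0,-0.11,0,-0.02,0],[0,0,0,-0.15,0,-0.03,0],[0,0,0,-0.19,0,-0.03,0]]' && python3 -m inch '[[0,0,0,-0.03,0,0,0],[0,0,0,-0.04,0,0,0],[0,0,0,-0.04,0,0,0],[0,0,0,-0.04,0,0,0],[0,0,0,-0.04,0,0,0]]'
python3 - <<'E'
from h import *
manip.read_camera('wrist')
s=manip.sense();print(s['eef_pos'],abs(s['qd']).max())
im,d=manip.read_camera('wrist');np.save('w5.npy',d);cv2.imwrite('pics/w5.png',im[:,:,::-1])
cv2.imwrite('pics/w5c.png',cv2.resize(im[40:260,60:300,::-1],None,fx=2.7,fy=2.7,interpolation=cv2.INTER_CUBIC))
E
```

```text
t: 8.35
eef_pos: [0.436, 0.0019, 0.3999]
tcp_rot: [3.14, 0.061, 0.007]
contact_force: [0.8, -0.8, 1.2]
opening: 0.0006
grasp_force: 0.0
t: 8.77
eef_pos: [0.3995, -0.0001, 0.3976]
tcp_rot: [-3.141, -0.061, -0.0]
contact_force: [0.0, 0.3, 0.3]
opening: 0.0003
grasp_force: 0.0
[ 3.99614501e-01 -6.86335456e-05  3.97393871e-01] 0.007644514871030334
```

View pics/w5c.png

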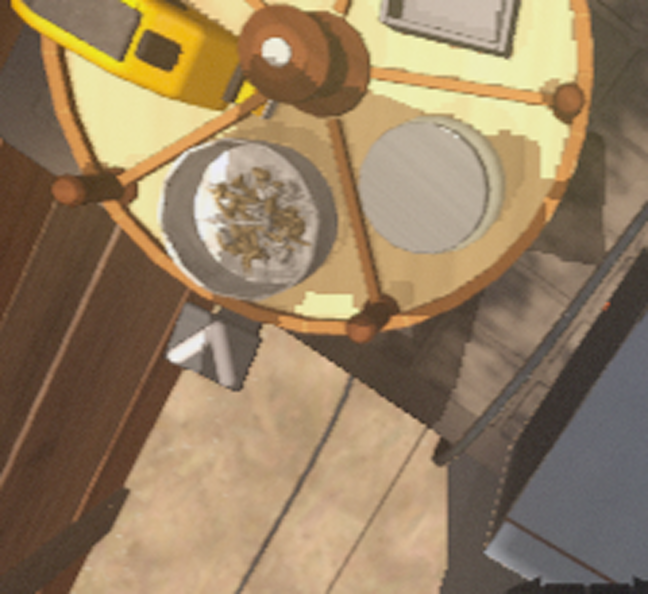

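The crop shows the tin at (248,218), right behind the pointer tip at about (215,322), with the post at (300,60). I'll work out the offset.

Run:
```python
from h import *
d=np.load('w5.npy');c=manip.calibration('wrist');s=manip.sense()
T=np.eye(4);T[:3,:3]=R.from_rotvec(s['tcp_rot']).as_matrix();T[:3,3]=s['eef_pos'];T=T@c['tool_from_camera']
v,u=np.mgrid[:420,:560];X=(np.stack([u,v,np.ones_like(u)],-1)@np.linalg.inv(c['K']).T)*d[...,None]@T[:3,:3].T+T[:3,3]
def comp(lo,hi,box):
    x0,y0,x1,y1=[int(a) for a in np.array(box)/2.7+[60,40,60,40]]
    Q=X[y0:y1,x0:x1].reshape(-1,3);return Q[(Q[:,2]>lo)&(Q[:,2]<hi)]
def circ(Q):
    A=np.c_[2*Q[:,:2],np.ones(len(Q))];p=np.linalg.lstsq(A,(Q[:,:2]**2).sum(1),rcond=None)[0];return p[:2],np.sqrt(p[2]+p[:2]@p[:2])
rim=comp(.1275,.136,(150,125,350,305));t,r=circ(rim);t2,r2=cv2.minEnclosingCircle(rim[:,:2].astype(np.float32));print('tin',t,r,t2,r2,len(rim))
pe=[comp(.137,.147,b).mean(0)[:2] for b in((45,165,110,215),(340,295,400,345),(545,75,600,125))]
a=np.array(pe);C=circ(a)[0];print('C pegs',C,circ(a)[1],a.round(3))
post=comp(.15,.163,(230,0,350,110)).mean(0);print('post',post)
f=lambda p:np.array(p)/2.7+[60-.3,40-.3]
q=ray('wrist',f([[213,322]]),.096)[0,:2];
tab=ray('wrist',f([[189,303],[265,328],[238,391],[166,362]]),.088)[:,:2];print('tip',q,'tab',tab.round(3))
for C0 in(C,post[:2],np.array([.509,.1215])):
  for tt in (t,np.array(t2)):
    w=q-C0;n=np.array([-w[1],w[0]])/np.hypot(*w);print('offset mm',1e3*(tt-C0)@n,'along',(tt-C0)@w/np.hypot(*w),'ptr ang',np.degrees(np.arctan2(w[1],w[0])),'len',np.hypot(*w))
```

```text
tin [0.44207293 0.15268   ] 0.03292736831844307 (0.4419625997543335, 0.15285751223564148) 0.03435482084751129 366
C pegs [0.50770399 0.1227558 ] 0.11010552416590712 [[0.453 0.218]
 [0.4   0.1  ]
 [0.496 0.013]]
post [0.50762066 0.12218482 0.1547647 ]
tip [0.3910453  0.18040857] tab [[0.398 0.194]
 [0.387 0.158]
 [0.355 0.174]
 [0.369 0.208]]
offset mm 2.250829589976256 along 0.07209595761058044 ptr ang 153.70140102649154 len 0.13012721043226722
offset mm 2.140571523040239 along 0.07227351632942575 ptr ang 153.70140102649154 len 0.13012721043226722
offset mm 2.0064048292672676 along 0.07226641772153361 ptr ang 153.4600930388126 len 0.13030663548093502
offset mm 1.8968955476386935 along 0.072444439229222 ptr ang 153.4600930388126 len 0.13030663548093502
offset mm 2.0080168042161066 along 0.07380645485942572 ptr ang 153.46168433893456 len 0.131846616871705
offset mm 1.8985025783625042 along 0.07398447332559746 ptr ang 153.46168433893456 len 0.131846616871705
```

```bash
python3 -c "
from rig import manip
s=manip.sense();print(s['t'],s['contact_force'],manip.close_job())"
```

```text
the job is handed in; nothing more can be done
8.8667 [-0.39265164  0.62941742 -0.89339853] None
```

I turned the carousel about 1.15 rad clockwise by pushing one peg. The screw tin measured about 2 mm off the pointer's line (limit 12 mm), the arm was clear of everything, and I handed the job in at 8.9 s; no verdict came back.

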